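# Draw a thin cutting board over the block's edge and rack it

## Task

The thin white cutting board was left lying flat on the butcher's block, against the curb, too wide to grasp and too flat to get under. Pressing only lightly, draw it out over the block's front edge until it overhangs well, pinch the overhanging end, lift it away and stand the board upright on a short end in an empty slot of the wire board rack, all the way down. Do not let it drop onto the table, let go of it at the end, and leave the wooden board, the bowl and the tub where they are.

Things in the scene. Friction and masses are not known exactly. Their poses are not given: they have to be found in the camera images.
- board: White polyethylene cutting board, 180 x 125 x 8 mm, about 0.17 kg, flat. Origin: centre of its underside; x along the length, y across the width, z through the thickness. It starts flat on the block, z up, x pointing roughly at the block's curb, far short end about 5 to 20 mm from the curb. Friction on the wood about 0.3, higher on rubber finger pads; friction and mass vary.
- board_near (a point): A point on the board: middle of the short end that starts nearest to the block's front, at half thickness (90 mm from the board's centre, at board x = -90 mm, y = 0, z = 4 mm).
- block: Wooden butcher's block, fixed, 250 mm deep (x), 260 mm wide (y), flat top 100 mm above the table. Origin: centre of its underside, on the table. x points from front to rear: the upright front face, towards the robot, is at x = -125 mm. A curb 20 mm thick and 35 mm high runs along the rear, its face at x = +105 mm. The table before the front face is clear.
- rack: Stainless board rack, fixed: tray 150 (x) x 180 (y) mm, its floor 12 mm above the table, with four wire hoops (6 mm wire, 130 mm wide along y, 113 mm high) at x = -54, -18, 18, 54 mm: three slots 30 mm wide, centred at x = -36, 0, +36 mm; boards in them face rack x. Slot +36 holds the wooden board, the other two are empty. Origin: centre of its underside, on the table.
- wood_board: Bystander: small wooden board, 14 mm thick (x), 155 mm long (y), 105 mm high (z), standing loose in the rack slot at x = +36 mm. Origin: centre of its lower edge.
- bowl: Bystander: loose steel bowl, 140 mm across, 65 mm high, on the table at the outer side of the block or the rack. Origin: centre of its underside.
- tub: Bystander: loose closed plastic tub with grey lid, 128 x 108 mm, 85 mm high, on the table at the other outer side. Origin: centre of its underside.
- table: The table with the pink oilcloth, fixed; its top is at height 0. Origin: on the top, at its middle.

How it is judged:
On the way, in this order (a step that is already met when the one before it is completed fails the run):
1. the board lies flat on the block with its near end overhanging the block's front edge by at least 30 mm (x of board_near in the frame of block below -0.155 m and angle between board's own z axis and vertical below 0.1 rad and height (world z) of board between 0.095 and 0.108 m), for 0.1 s.
2. the board is held by the fingers, lifted clear of the block (contact force between the fingers and board above 1 N and contact force between board and block below 0.05 N and height (world z) of board above 0.12 m), for 0.2 s.
At the end, for the whole second after the job is handed in: The white board stands released and at rest on a short end on the tray floor of the rack, in one of the two empty slots: within 0.3 rad of upright and of square to the slot, centre 90 to 109 mm above the table (fully down: 102), within 60 mm of the middle along the slot (angle between the z axis of board and the x axis of rack, either way round below 0.3 rad and angle between the x axis of board and the z axis of rack, either way round below 0.3 rad and z of board in the frame of rack between 0.09 and 0.109 m and x of board in the frame of rack between -0.056 and 0.02 m and y of board in the frame of rack between -0.06 and 0.06 m and linear speed of board below 0.05 m/s and contact force between the fingers and board below 0.05 N); the robot touches nothing.
It fails at once if the white board is pressed down on the block with more than 50 N (contact force between board and block above 50 N).
It fails at once if the white board touches the table (contact force between board and table above 0.2 N).
It fails at once if the wooden board in the rack is moved by more than 25 mm (distance of wood_board from where it was at the start of the episode above 0.025 m).
It fails at once if the bowl is moved by more than 25 mm (distance of bowl from where it was at the start of the episode above 0.025 m).
It fails at once if the tub is moved by more than 25 mm (distance of tub from where it was at the start of the episode above 0.025 m).
It also fails if it takes over 72 s, if anything falls off the work surface, if the arm or the gripper's body presses on something with over 40 N, if the wrist force passes 120 N, or if a joint passes its speed limit or range.

## Robot

A 6-joint arm with a two-finger parallel gripper is mounted at the origin on the work surface. World frame = base frame: x ahead of the robot, y to its left, z up, the work surface at z = 0. Lengths are in m, angles in rad, forces in N, time in s.
With the tool pointing down it reaches from about 0.275 to 0.725 m from the base axis. Payload 15.9 kg.
Tool frame: the origin (TCP) lies at the very end of the fingers, on their centre line; the grasp point (between the pads) lies 19 mm behind it; z points along the fingers, y is the direction in which the jaws open and shut (so a half turn about z gives the same grasp; the last joint's range is limited). The gripper opens to 85 mm and grips with 20 to 120 N. Pads are 22 mm wide; open, the fingers measure 114 mm over their backs; the gripper's body (76 mm by 85 mm) begins 54 mm behind the grasp point. The pads swing forward as they close: fully open they stand 13 mm farther back than shut.
Start: joints at [1.163, 0.213, -0.034, 1.323, 0, 1.571], TCP at [0.198, 0.459, 0.231] pointing down, gripper open.
Joint ranges: [-2.98, 2.98], [-0.74, 1.72], [-1.14, 1.35], [-2.1, 2.04], [-1.57, 1.44], [-3.14, 3.14]. Speed limits (rad/s): [1.89, 1.89, 2.39, 2.57, 3.14, 3.14].

## Interface

Orientations are given as a unit quaternion [w, x, y, z].
In Python, from workcell import arm gives the robot as it stands.
- The arm moves only by the shell command python3 -m crank 'ROWS'. ROWS is JSON, a list of rows, each a list of 3 entries, a list of its own where there are three numbers: the closure, from -1 (fully open) to 1 (shut), then the shift along the tool's x, y, z in m, then the turn, a rotation vector about the tool's x, y, z in rad. A call has 1 to 12 rows; each row shifts and turns the commanded pose from where the row before left it, along the tool's axes as they then stand; what a row does not reach is not made up. A row lasts 1/8 s, in which the tool goes at most 62.5 mm and 10.7 degrees, less where a joint would pass 70% of its speed; a pose out of reach is approached as far as the arm can. A call is refused whole if a number of a shift passes 0.0625 or a number of a turn 0.188, either way. A call with a gripper value outside its range is refused whole. The fingers move at their own pace and stop on an object; the grip force is fixed at half the most. Time passes only in rows, so rows that do not move let the fingers close. It gives the time, the measured TCP pose, the force and the opening at its end, in the units of the state.
- arm.read_state(): the state, without advancing time (a new reading comes with each control period).
- arm.camera(name): name is "scene" or "top"; returns a dict with "frame" (400x640x3 uint8, red, green, blue), "fx", "fy", "cx", "cy" (pixels), "rvec" (rotation vector, rad) and "tvec" (3), from world to camera coordinates, as OpenCV has them. Camera axes: x right, y down, z forward; pixel columns grow to the right and rows downward; lengths in m; the calibration is good to about 2 mm. A picture is of the moment at which its call begins. There is no depth.
- arm.finish_job(): hands the job in, once; it reports no verdict.
Trained networks look in a picture, given as the dict that the camera call returned (one of the last four; its "shot" number tells which), for a name from the list of things; names that differ only in an ending like _2 or _b are one class to them, and where a whole thing is asked for, a point or a joint stands for the part that bears it (a point fixed in the world has none). Each returns a list of dicts, best first, with "conf" (0 to 1); they miss things now and then, are a little off and sometimes report something else, mostly with a low value. They report only what shows in the picture. A call takes as long as a camera call.
- arm.find_in(picture, target): "point" ([x, y, z] in m, in the coordinates of the camera as it stood for that picture, good to about 4 mm: the middle of the surface that is visible of it).
- arm.trace(picture, target): "mask" (400x640 bool, what is visible of it).
The state is a dict: "time_s": time; "q": joint angles; "dq": joint speeds; "joint_torque": joint torques, N m; "tool_pos": TCP position; "tcp_rot": TCP orientation; "wrist_force": force on the tool from outside, world axes, zero at the start; "moment": the same for the moment, N m; "gripper_width": finger opening in m.
Only numpy, scipy, OpenCV 4.12 (cv2) and the standard library are available. Lean on these libraries where they do the work, as an engineer would, in place of code of your own. Each camera call takes 0.05 s, during which the arm holds its last target.

## Working session

There is one attempt and no reset: what is moved stays moved. The work goes in short steps, Python scripts to look and compute and a shell command to move; the robot and the scene stay as the last step left them, time stands still between calls to the robot, and variables do not carry over. Pictures are saved under pics/ and viewed, and the job is handed in when it is done.

```bash
mkdir -p pics; ls
python3 - <<'E'
from workcell import arm
import cv2
print({k:(v if not hasattr(v,'tolist') else v.tolist()) for k,v in arm.read_state().items()})
for n in ("scene","top"):
    p=arm.camera(n); cv2.imwrite(f"pics/{n}0.png",p["frame"][:,:,::-1])
    print(n,p["fx"],p["cx"],p["cy"],p["rvec"],p["tvec"])
    import numpy as np
    R,_=cv2.Rodrigues(np.array(p["rvec"]));t=np.array(p["tvec"])
    for o in ("board","block","rack","wood_board","bowl","tub"):
        r=arm.find_in(p,o)
        for d in r[:2]: print(o,round(d["conf"],2),np.round(R.T@(np.array(d["point"])-t),3))
E
```

```text
pics
{'time_s': 0.0, 'q': [1.1629665813100618, 0.2133713346699113, -0.035044294339454614, 1.3235266035166746, 1.9174519233077927e-05, 1.5708076003112046], 'dq': [0.0021383591470826085, -0.000911076906702825, -0.0007538027237235456, -0.00013937512095381713, -0.00037422539261123877, -0.00046241894715663636], 'joint_torque': [-0.001513879542471841, -68.61610651016235, 48.71166229248047, 0.017674416303634644, -0.00013151665825716918, 5.00196364328076e-06], 'tool_pos': [0.19816597270423753, 0.4586760838925052, 0.23081446617177148], 'tcp_rot': [-0.0001254110750950833, 0.20251012660094292, 0.97928000094825, -0.0005591412415264311], 'wrist_force': [-0.08331053018069161, 0.30249738863052944, -0.5327683795841083], 'moment': [-0.03494286048839978, 0.0024975199257720837, 0.026590190804640427], 'gripper_width': 0.08516333716339908}
scene 485.12034822474624 323.13336152784217 198.04934372072478 [ 1.68462974  1.94254804 -0.71246501] [ 0.0924391  -0.35909905  1.90681631]
board 0.75 [ 0.66  -0.221  0.108]
board 0.47 [ 0.486 -0.495  0.037]
block 0.81 [ 0.745 -0.141  0.103]
block 0.41 [ 0.66  -0.221  0.106]
rack 0.72 [0.682 0.171 0.01 ]
wood_board 0.86 [0.691 0.189 0.077]
bowl 0.81 [ 0.484 -0.497  0.033]
tub 0.93 [0.56  0.483 0.084]
top 405.05004713502495 316.4886596974114 195.16954010614276 [ 2.16618664 -2.17029284  0.07985026] [0.0105956  0.59567956 1.16246723]
board 0.76 [ 0.651 -0.221  0.109]
block 0.86 [ 0.645 -0.138  0.097]
rack 0.96 [0.635 0.175 0.01 ]
wood_board 0.77 [0.678 0.186 0.113]
wood_board 0.26 [ 0.646 -0.137  0.099]
bowl 0.75 [ 0.511 -0.5    0.027]
tub 0.89 [0.526 0.48  0.082]
```

View pics/scene0.png

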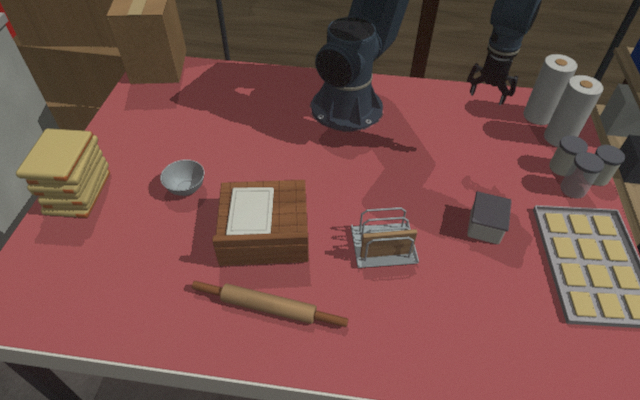

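View pics/top0.png

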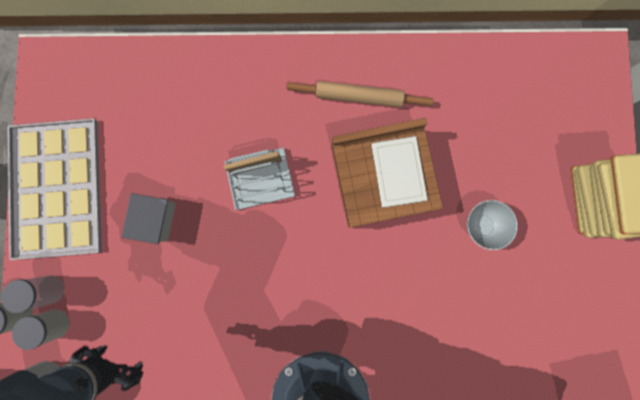

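The scene view shows the board flat on the block at about (250,210), the rack at (385,245) with its wooden board in the slot nearest the table edge, the tub at (490,217) and the bowl at (183,178). In the top view the board is at (400,172), the block at (388,175) and the rack at (262,178). Next I'll get precise poses from the masks.

```bash
cat > h.py <<'E'
from workcell import arm
import cv2, numpy as np
def cam(n):
    p=arm.camera(n); R,_=cv2.Rodrigues(np.array(p["rvec"],float)); t=np.array(p["tvec"],float)
    return p,R,t
def bp(p,R,t,uv,z):
    uv=np.atleast_2d(uv).astype(float)
    d=np.c_[(uv[:,0]-p["cx"])/p["fx"],(uv[:,1]-p["cy"])/p["fy"],np.ones(len(uv))]@R
    c=-R.T@t
    return c+d*((z-c[2])/d[:,2])[:,None]
def proj(p,R,t,X):
    x=np.atleast_2d(X)@R.T+t
    return np.c_[x[:,0]/x[:,2]*p["fx"]+p["cx"],x[:,1]/x[:,2]*p["fy"]+p["cy"]]
def rect(p,R,t,m,z):
    c=max(cv2.findContours(m.astype(np.uint8),cv2.RETR_EXTERNAL,cv2.CHAIN_APPROX_NONE)[0],key=len)[:,0]
    w=bp(p,R,t,c,z)[:,:2].astype(np.float32)
    return cv2.minAreaRect(w*1000),w
E
python3 - <<'E'
from h import *
for n in ("top","scene"):
    p,R,t=cam(n)
    for o,z in (("board",.108),("block",.1),("rack",.012),("wood_board",.11),("bowl",.04),("tub",.085)):
        r=arm.trace(p,o)
        if not r: print(n,o,"none"); continue
        rc,w=rect(p,R,t,r[0]["mask"],z)
        print(n,o,round(r[0]["conf"],2),r[0]["mask"].sum(),np.round(np.hstack([rc[0],rc[1],rc[2]]),1))
        if o in("board","block","rack"):print(np.round(cv2.boxPoints(rc)).tolist())
    if n=="top":
        f=p["frame"]; cv2.imwrite("pics/topz.png",cv2.resize(f[110:240,215:455,::-1],None,fx=3.3,fy=3.3,interpolation=2))
    else: cv2.imwrite("pics/scz.png",cv2.resize(p["frame"][170:280,205:430,::-1],None,fx=3.5,fy=3.5,interpolation=2))
E
```

```text
top board 0.64 2891 [ 652.6 -217.8  178.6  127.4    8.9]
[[555.0, -169.0], [574.0, -294.0], [751.0, -267.0], [731.0, -141.0]]
top block 0.68 5861 [ 652.8 -185.9  258.8  274.1   11.2]
[[499.0, -77.0], [552.0, -345.0], [806.0, -295.0], [753.0, -26.0]]
top rack 0.62 2557 [650.1 181.5 157.7 181.   12.8]
[[553.0, 252.0], [593.0, 76.0], [747.0, 111.0], [707.0, 287.0]]
top wood_board 0.98 459 [680.  186.3  27.6 152.3  13.4]
top bowl 0.93 1917 [ 507.1 -492.6  138.6  137.8   43.8]
top tub 0.59 2030 [524.3 478.7 130.1 127.4  79.6]
scene board 0.59 1994 [ 654.7 -218.3  181.4  125.     9.1]
[[555.0, -171.0], [575.0, -294.0], [754.0, -266.0], [734.0, -142.0]]
scene block 0.91 5451 [ 679.  -182.4  304.9  266.5   11.3]
[[503.0, -82.0], [556.0, -343.0], [855.0, -283.0], [802.0, -22.0]]
scene rack 0.61 1286 [647.9 178.8 159.3 185.6  13.5]
[[549.0, 251.0], [592.0, 70.0], [747.0, 107.0], [704.0, 288.0]]
scene wood_board 0.78 1288 [716.2 189.3  83.8 169.1  12.8]
scene bowl 0.81 1290 [ 492.3 -488.3  166.9  141.9   51.7]
scene tub 0.85 1791 [559.5 481.  115.5 190.8  79.1]
```

View pics/topz.png

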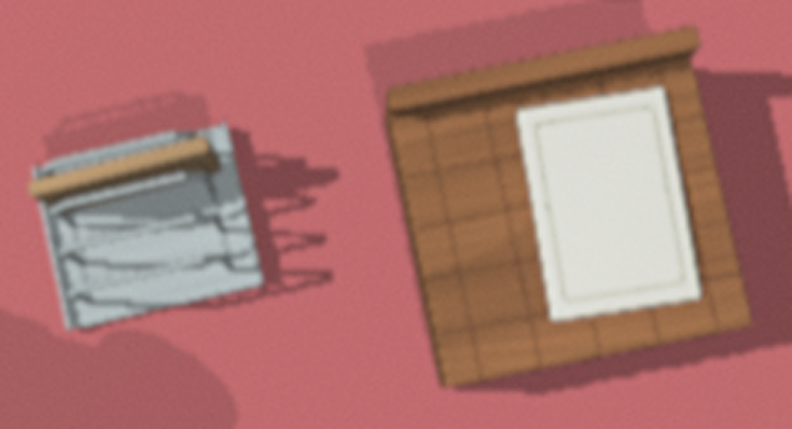

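View pics/scz.png

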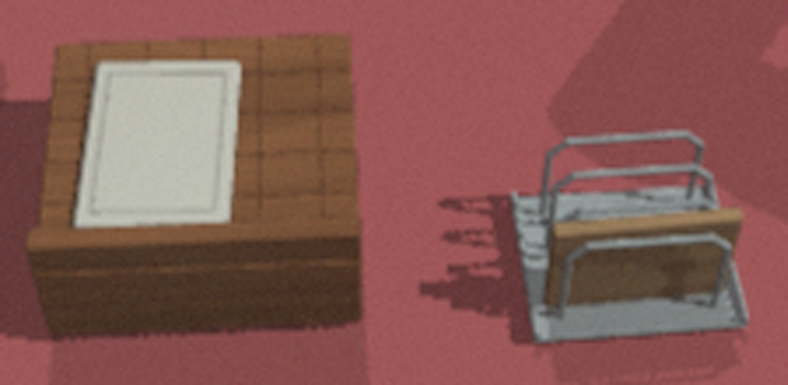

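```bash
cat >> h.py <<'E'
from scipy.spatial.transform import Rotation as Ro
def pose():
    s=arm.read_state(); q=s["tcp_rot"]
    return np.array(s["tool_pos"]),Ro.from_quat([q[1],q[2],q[3],q[0]]),s
def sim(P,Q,rows):
    for c,d,w in rows: P=P+Q.apply(d); Q=Q*Ro.from_rotvec(w)
    return P,Q
def plan(P,Q,P2,Q2,n,c):
    w=(Q.inv()*Q2).as_rotvec()/n; out=[]
    for i in range(n):
        d=Q.inv().apply((P2-P)/(n-i)); d=np.round(d,4); out.append([c,d.tolist(),np.round(w,4).tolist()]); P=P+Q.apply(d);Q=Q*Ro.from_rotvec(w)
    return out
E
python3 - <<'E'
from h import *
P,Q,s=pose(); r0=.4997;a0=1.163;r1=.697;a1=-.315
n=18
for i in range(n):
    r=r0+(r1-r0)*(i+1)/n;a=a0+(a1-a0)*(i+1)/n
    d=Q.inv().apply(np.array([r*np.cos(a),r*np.sin(a),.231-.05*(i+1)/n])-P)
    d=np.round(d,4);P=P+Q.apply(d);Q=Q*Ro.from_rotvec([0,0,.0821])
    print(d.tolist())
print(P)
E
```

```text
[-0.0419, 0.0089, 0.0031]
[-0.0427, 0.0092, 0.0028]
[-0.0437, 0.0092, 0.0027]
[-0.0446, 0.0091, 0.0028]
[-0.0455, 0.0091, 0.0028]
[-0.0464, 0.0091, 0.0028]
[-0.0472, 0.009, 0.0027]
[-0.0482, 0.009, 0.0028]
[-0.0491, 0.0089, 0.0028]
[-0.05, 0.0089, 0.0028]
[-0.0508, 0.0089, 0.0028]
[-0.0518, 0.0088, 0.0027]
[-0.0527, 0.0088, 0.0028]
[-0.0535, 0.0088, 0.0028]
[-0.0545, 0.0087, 0.0028]
[-0.0554, 0.0087, 0.0027]
[-0.0563, 0.0086, 0.0028]
[-0.0571, 0.0086, 0.0028]
[ 0.66269306 -0.21590818  0.18099494]
```

```bash
python3 -m crank '[[1,[-0.042,0.009,0.003],[0,0,0.082]],[1,[-0.043,0.009,0.003],[0,0,0.082]],[1,[-0.0435,0.009,0.003],[0,0,0.082]],[1,[-0.0445,0.009,0.003],[0,0,0.082]],[1,[-0.0455,0.009,0.003],[0,0,0.082]],[1,[-0.0465,0.009,0.003],[0,0,0.082]],[1,[-0.047,0.009,0.003],[0,0,0.082]],[1,[-0.048,0.009,0.003],[0,0,0.082]],[1,[-0.049,0.009,0.003],[0,0,0.082]]]' ; python3 -m crank '[[1,[-0.05,0.009,0.003],[0,0,0.082]],[1,[-0.051,0.009,0.003],[0,0,0.082]],[1,[-0.052,0.009,0.003],[0,0,0.082]],[1,[-0.0525,0.009,0.003],[0,0,0.082]],[1,[-0.0535,0.009,0.003],[0,0,0.082]],[1,[-0.0545,0.009,0.003],[0,0,0.082]],[1,[-0.0555,0.009,0.003],[0,0,0.082]],[1,[-0.0565,0.009,0.003],[0,0,0.082]],[1,[-0.057,0.009,0.003],[0,0,0.082]],[1,[0,0,0],[0,0,0]]]'; python3 -c "
from h import *
print(np.round(pose()[2]['q'],4),pose()[1].as_matrix().round(3))"
```

```text
time_s: 2.52
tool_pos: [0.5461, 0.245, 0.2041]
tcp_rot: [-0.0, 0.543, 0.84, 0.0]
wrist_force: [-0.4, 0.1, -0.5]
gripper_width: 0.0002
time_s: 3.78
tool_pos: [0.6643, -0.2203, 0.1764]
tcp_rot: [-0.0, 0.81, 0.586, -0.001]
wrist_force: [0.2, -0.3, -0.0]
gripper_width: 0.0005
[-3.1990e-01  6.6990e-01  5.2090e-01  1.4226e+00 -6.0000e-04  1.5697e+00] [[ 0.313  0.95  -0.001]
 [ 0.95  -0.313 -0.   ]
 [-0.001 -0.001 -1.   ]]
```

```bash
python3 -m crank '[[1,[0,0,0.03],[0,0,0]],[1,[0,0,0.025],[0,0,0]],[1,[0,0,0.008],[0,0,0]],[1,[0,0,0],[0,0,0]]]';python3 -m crank '[[1,[0,0,0.002],[0,0,0]],[1,[0,0,0],[0,0,0]]]';python3 -m crank '[[1,[0,0,0.001],[0,0,0]],[1,[0,0,0],[0,0,0]]]'; python3 -m crank '[[1,[0,0,0.001],[0,0,0]],[1,[0,0,0],[0,0,0]]]'
```

```text
time_s: 4.28
tool_pos: [0.6653, -0.2157, 0.1145]
tcp_rot: [-0.0, 0.809, 0.588, -0.0]
wrist_force: [0.2, -0.5, 0.9]
gripper_width: -0.0003
time_s: 4.53
tool_pos: [0.6656, -0.2162, 0.113]
tcp_rot: [0.0, 0.809, 0.588, 0.0]
wrist_force: [0.3, -1.3, 0.2]
gripper_width: -0.0
time_s: 4.78
tool_pos: [0.6653, -0.2161, 0.1114]
tcp_rot: [0.0, 0.809, 0.588, 0.0]
wrist_force: [-0.8, 0.1, -0.9]
gripper_width: -0.0001
time_s: 5.03
tool_pos: [0.6652, -0.2161, 0.1102]
tcp_rot: [-0.0, 0.809, 0.588, -0.0]
wrist_force: [-0.4, 0.3, -0.2]
gripper_width: 0.0004
```

```bash
for i in 1 ; do python3 -m crank '[[1,[0,0,0.001],[0,0,0]],[1,[0,0,0],[0,0,0]]]'; python3 -m crank '[[1,[0,0,0.0007],[0,0,0]],[1,[0,0,0],[0,0,0]]]'; python3 -m crank '[[1,[0,0,0.0005],[0,0,0]],[1,[0,0,0],[0,0,0]]]'; done | grep -E "pos|force"
```

```text
tool_pos: [0.6652, -0.2161, 0.1092]
wrist_force: [-0.1, 0.9, -0.1]
tool_pos: [0.6652, -0.2161, 0.1085]
wrist_force: [0.5, -1.5, -0.1]
tool_pos: [0.6653, -0.2161, 0.1081]
wrist_force: [-0.5, -0.2, 0.7]
```

```bash
python3 -m crank '[[1,[0,0,0.0005],[0,0,0]],[1,[0,0,0],[0,0,0]]]'| grep -E "pos|force"; python3 -m crank '[[1,[0,0,0.0004],[0,0,0]],[1,[0,0,0],[0,0,0]]]'| grep -E "pos|force"
```

```text
tool_pos: [0.6653, -0.2162, 0.1081]
wrist_force: [-2.8, 0.5, 5.5]
tool_pos: [0.6653, -0.2162, 0.108]
wrist_force: [-3.1, 0.7, 9.0]
```

```bash
python3 -m crank '[[1,[0,0,0.0005],[0,0,0]],[1,[0,0,0],[0,0,0]]]'| grep -E "pos|force"; python3 -m crank '[[1,[-0.0012,-0.0022,0],[0,0,0]],[1,[-0.0023,-0.0045,0],[0,0,0]],[1,[-0.0023,-0.0045,0],[0,0,0]],[1,[-0.0023,-0.0045,0],[0,0,0]]]'| grep -E "pos|force"
python3 - <<'E'
from h import *
p,R,t=cam("top"); r=arm.trace(p,"board")
for d in r[:2]:
    rc,w=rect(p,R,t,d["mask"],.108); print(d["conf"],rc,cv2.boxPoints(rc).tolist())
E
```

```text
tool_pos: [0.6655, -0.2162, 0.108]
wrist_force: [-4.0, 1.2, 13.7]
tool_pos: [0.6489, -0.2192, 0.108]
wrist_force: [3.2, 0.5, 9.4]
0.75 ((642.4409790039062, -172.4814453125), (71.66389465332031, 176.6495361328125), 80.7225341796875) [[549.494873046875, -193.6053466796875], [723.833740234375, -222.08401489257812], [735.3870849609375, -151.3575439453125], [561.0482177734375, -122.87887573242188]]
```

Run:
```python
from h import *
p,R,t=cam("scene"); cv2.imwrite("pics/s2.png",cv2.resize(p["frame"][150:280,180:330,::-1],None,fx=4,fy=4,interpolation=2))
p,R,t=cam("top"); cv2.imwrite("pics/t2.png",cv2.resize(p["frame"][110:240,315:455,::-1],None,fx=4,fy=4,interpolation=2))
```

```text
(no output)
```

View pics/s2.png

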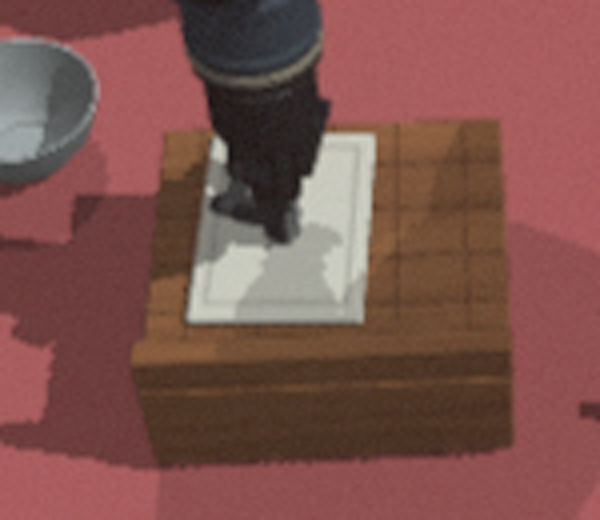

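View pics/t2.png

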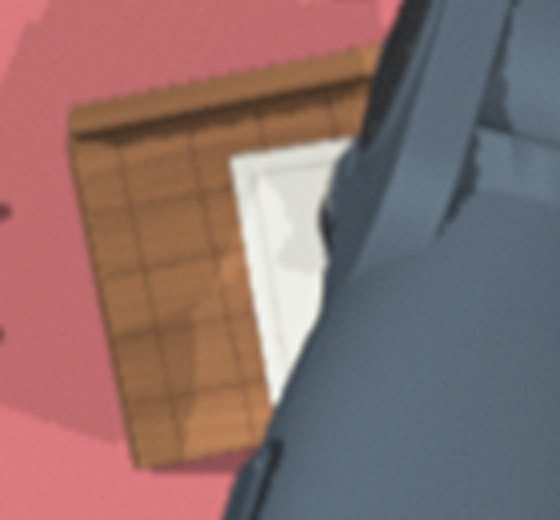

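The top view shows the gap to the curb has widened, at (300,140), so the board is following the finger. I'll keep dragging.

```bash
python3 -m crank '[[1,[-0.0023,-0.0045,0],[0,0,0]],[1,[-0.0023,-0.0045,0],[0,0,0]],[1,[-0.0023,-0.0045,0],[0,0,0]],[1,[-0.0023,-0.0045,0],[0,0,0]],[1,[-0.0023,-0.0045,0],[0,0,0]],[1,[-0.0023,-0.0045,0],[0,0,0]]]'| grep -E "pos|force"; python3 -m crank '[[1,[-0.0023,-0.0045,0],[0,0,0]],[1,[-0.0023,-0.0045,0],[0,0,0]],[1,[-0.0023,-0.0045,0],[0,0,0]],[1,[-0.0023,-0.0045,0],[0,0,0]],[1,[-0.0023,-0.0045,0],[0,0,0]],[1,[-0.0023,-0.0045,0],[0,0,0]],[1,[0,0,0],[0,0,0]]]'| grep -E "pos|force";  python3 - <<'E'
from h import *
p,R,t=cam("scene"); cv2.imwrite("pics/s3.png",cv2.resize(p["frame"][150:280,180:330,::-1],None,fx=4,fy=4,interpolation=2))
r=arm.trace(p,"board")
for d in r[:2]:
    rc,w=rect(p,R,t,d["mask"],.108); print(d["conf"],rc,cv2.boxPoints(rc).tolist())
E
```

```text
tool_pos: [0.6191, -0.224, 0.1081]
wrist_force: [2.5, 0.1, 9.5]
tool_pos: [0.5886, -0.229, 0.108]
wrist_force: [-0.7, -0.4, 11.5]
0.66 ((581.9319458007812, -230.0562744140625), (178.116455078125, 124.3343734741211), 8.671365737915039) [[484.51898193359375, -182.02671813964844], [503.26446533203125, -304.93988037109375], [679.3449096679688, -278.0858154296875], [660.5994262695312, -155.17266845703125]]
```

View pics/s3.png

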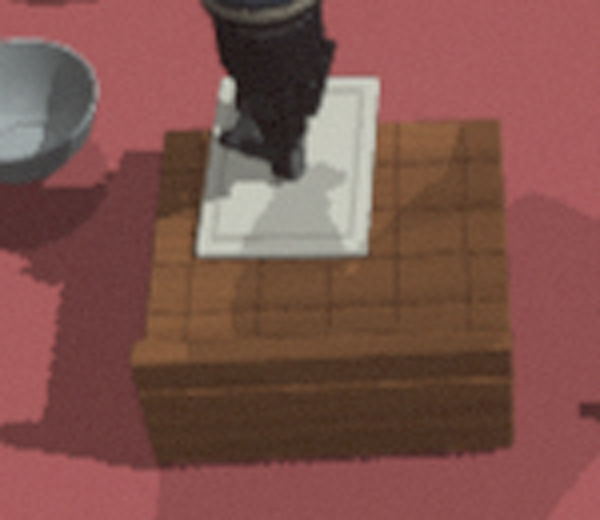

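```bash
python3 -m crank '[[1,[-0.0023,-0.0045,0],[0,0,0]],[1,[-0.0023,-0.0045,0],[0,0,0]],[1,[-0.0023,-0.0045,0],[0,0,0]],[1,[0,0,0],[0,0,0]],[1,[0,0,-0.003],[0,0,0]],[1,[0,0,-0.03],[0,0,0]],[1,[0,0,-0.06],[0,0,0]],[1,[0,0,-0.06],[0,0,0]],[-1,[0,-0.06,0],[0,0,0]],[-1,[0,-0.06,0],[0,0,0]],[-1,[0,0,0],[0,0,0]]]';  python3 - <<'E'
from h import *
for n in ("scene","top"):
    p,R,t=cam(n)
    for o,z in (("board",.108),("block",.1)):
        for d in arm.trace(p,o)[:1]:
            rc,w=rect(p,R,t,d["mask"],z); print(n,o,d["conf"],np.round(np.hstack(rc),1))
            a=np.radians(11.3)
            v=w@[np.cos(a),np.sin(a)]; print(v.min())
print(np.round(pose()[2]['q'],4))
E
```

```text
time_s: 10.32
tool_pos: [0.4549, -0.1927, 0.2598]
tcp_rot: [-0.001, 0.809, 0.588, -0.001]
wrist_force: [0.7, -0.1, 1.0]
gripper_width: 0.0541
scene board 0.74 [ 567.7 -232.6  184.4  125.5    8.7]
0.4163736691460015
scene block 0.73 [685.9 168.8 201.  169.9  12.8]
0.6055623320792843
top block 0.68 [ 652.7 -185.9  258.7  273.    11.2]
0.4743977813983732
[-0.4001  0.2084  0.031   1.3933  0.      1.4837]
```

Run:
```python
from h import *
P,Q,s=pose()
Q2=Q*Ro.from_rotvec([0,0,-.466])
P2=np.array([.43,-.253,.25])
for r in plan(P,Q,P2,Q2,4,-1): print(r)
print(Q2.as_matrix().round(3))
```

```text
[-1, [-0.0162, -0.0026, 0.0024], [-0.0, 0.0, -0.1165]]
[-1, [-0.0158, -0.0044, 0.0024], [-0.0, 0.0, -0.1165]]
[-1, [-0.0152, -0.0063, 0.0024], [-0.0, 0.0, -0.1165]]
[-1, [-0.0144, -0.0079, 0.0024], [-0.0, 0.0, -0.1165]]
[[-0.152  0.988  0.   ]
 [ 0.988  0.152 -0.   ]
 [-0.     0.    -1.   ]]
```

```bash
python3 -m crank '[[0,[-0.0162,-0.0026,0.002],[0,0,-0.1165]],[0,[-0.0158,-0.0044,0.002],[0,0,-0.1165]],[0,[-0.0152,-0.0063,0.002],[0,0,-0.1165]],[0,[-0.0144,-0.0079,0.002],[0,0,-0.1165]],[0,[0,0,0],[-0.15,0,0]],[0,[0,0,0],[-0.15,0,0]],[0,[0,0,0],[-0.15,0,0]],[0,[0,0,0],[-0.15,0,0]],[0,[0,0,0],[0,0,0]]]'; python3 -c "
from h import *
print(np.round(pose()[2]['q'],4));print(pose()[1].as_matrix().round(3))"
```

```text
time_s: 11.75
tool_pos: [0.4276, -0.2529, 0.2505]
tcp_rot: [0.192, 0.623, 0.724, 0.224]
wrist_force: [-0.5, -0.7, -0.5]
gripper_width: 0.0427
[-0.8387 -0.1286 -0.5068  0.8346  0.4916  0.6731]
[[-0.15   0.817  0.558]
 [ 0.989  0.123  0.086]
 [ 0.002  0.564 -0.826]]
```

```bash
python3 -m crank '[[0,[0,0,0],[-0.14,0,0]],[0,[0,0,0],[-0.14,0,0]],[0,[0,0,0],[-0.14,0,0]],[0,[0,0,0],[0,0,0]]]'; python3 -c "
from h import *
print(np.round(pose()[2]['q'],4));print(pose()[1].as_matrix().round(3))"
```

```text
time_s: 12.25
tool_pos: [0.4287, -0.253, 0.25]
tcp_rot: [0.316, 0.57, 0.662, 0.37]
wrist_force: [0.1, -0.2, -0.0]
gripper_width: 0.0428
[-1.0635 -0.1769 -0.8237  0.4134  0.9234  0.6164]
[[-0.151  0.521  0.84 ]
 [ 0.989  0.076  0.13 ]
 [ 0.004  0.85  -0.526]]
```

```bash
cat > kin.py <<'E'
import numpy as np
from scipy.optimize import least_squares
from scipy.spatial.transform import Rotation as Ro
D=[([1.16297,.21337,-.03504,1.32353,0,1.5708],[.19817,.45868,.23081]),
([-.4001,.2084,.031,1.3933,0,1.4837],[.4549,-.1927,.2598]),
([-.8387,-.1286,-.5068,.8346,.4916,.6731],[.4276,-.2529,.2505]),
([-1.0635,-.1769,-.8237,.4134,.9234,.6164],[.4287,-.253,.25]),
([-.3199,.6699,.5209,1.4226,0,1.5697],[.6643,-.2203,.1764])]
def fk(x,q,s5=1):
    h,a,L2,L3,e,d,T=x
    Z=Ro.from_euler('z',q[0])
    def R(p): return Ro.from_euler('y',p)   # +p tilts forward/down
    p3=q[1]-q[2]; p4=p3+q[3]
    v=np.array([a,0,h])+R(q[1]).apply([0,0,L2])+R(p3).apply([L3,0,e])
    M=R(p4)*Ro.from_euler('z',s5*q[4])
    v=v+R(p4).apply([0,0,0])+M.apply([T,0,0])+R(p4).apply([d,0,0])
    return Z.apply(v),Z*M
if __name__=="__main__":
  for s5 in(1,-1):
    f=lambda x:np.concatenate([[*(fk(x,q,s5)[0]-p),] for q,p in D]+[1e-3*(np.array(x)-[.2,0,.47,.41,0,0.05,.25])])
    r=least_squares(f,[.2,0,.47,.41,0,0.05,.25]); print(s5,r.x.round(4)); print(np.abs(r.fun[:15]).reshape(5,3).round(4))
    for q,p in D: print(fk(r.x,q,s5)[1].apply([1,0,0]).round(3))
E
python3 kin.py
```

```text
1 [ 0.2432 -0.007   0.4913  0.3958  0.0705  0.1475  0.3158]
[[0.0009 0.002  0.0002]
 [0.0026 0.0008 0.0002]
 [0.0005 0.0007 0.0004]
 [0.0004 0.0005 0.0003]
 [0.0002 0.0003 0.0005]]
[-0.    -0.001 -1.   ]
[ 0. -0. -1.]
[ 0.558  0.086 -0.826]
[ 0.84   0.13  -0.526]
[-0.001  0.    -1.   ]
-1 [ 0.894   0.3853  0.4056  0.1381 -0.5062  0.8321 -0.3134]
[[0.0078 0.018  0.0162]
 [0.0202 0.0082 0.0104]
 [0.0037 0.0026 0.0037]
 [0.0004 0.0043 0.0051]
 [0.0016 0.0008 0.0044]]
[-0.    -0.001 -1.   ]
[ 0. -0. -1.]
[-0.145 -0.545 -0.826]
[-0.554 -0.645 -0.526]
[-0.001  0.    -1.   ]
```

```bash
cat > ik.py <<'E'
from kin import *
X=least_squares(lambda x:np.concatenate([[*(fk(x,q)[0]-p),] for q,p in D]+[1e-3*(np.array(x)-[.2,0,.47,.41,0,0.05,.25])]),[.2,0,.47,.41,0,0.05,.25]).x
lo=np.array([-2.98,-.74,-1.14,-2.1,-1.57]);hi=np.array([2.98,1.72,1.35,2.04,1.44])
def ik(P,dirv,q0=(-1.06,-.18,-.82,.41,.92)):
    def f(q):
        p,M=fk(X,q); return np.r_[p-P,.3*(M.apply([1,0,0])-dirv)]
    r=least_squares(f,np.clip(q0,lo+1e-3,hi-1e-3),bounds=(lo,hi)); return r.x,np.linalg.norm(r.fun)
E
python3 - <<'E'
from ik import *
near=np.array([.4787,-.2462,.104]);b=np.radians(8.7);bx=np.array([np.cos(b),np.sin(b),0])
for tilt in (0,.1,.2):
 for yd in (-25,-10,0,8.7,20,30):
  y=np.radians(yd);d=np.array([np.cos(y)*np.cos(tilt),np.sin(y)*np.cos(tilt),-np.sin(tilt)])
  for nm,P in (("pre",near-.02*d),("grasp",near+.035*d),("lift",near+.035*d+[0,0,.1]),("lift2",near+.035*d+[-.03,0,.1])):
    q,e=ik(P,d); print(tilt,yd,nm,q.round(2),round(e,4))
E
```

```text
0 -25 pre [-1.07  0.32 -1.14 -0.82  0.99] 0.1909
0 -25 grasp [-0.76  1.05 -1.14 -2.1   0.54] 0.1343
0 -25 lift [-0.58 -0.1  -1.14 -0.66  0.19] 0.1381
0 -25 lift2 [-0.71 -0.2  -1.14 -0.51  0.35] 0.1474
0 -10 pre [-1.2   0.54 -1.14 -0.94  1.31] 0.131
0 -10 grasp [-0.93  1.05 -1.14 -2.1   0.95] 0.0916
0 -10 lift [-0.94  0.24 -1.14 -1.01  0.95] 0.109
0 -10 lift2 [-1.04  0.14 -1.14 -0.79  1.05] 0.1144
0 0 pre [-1.2   0.62 -1.14 -1.02  1.39] 0.0888
0 0 grasp [-0.97  1.05 -1.14 -2.1   1.1 ] 0.0599
0 0 lift [-0.99  0.46 -1.14 -1.33  1.15] 0.079
0 0 lift2 [-1.08  0.27 -1.14 -0.9   1.23] 0.0834
0 8.7 pre [-1.18  0.71 -1.14 -1.2   1.44] 0.0523
0 8.7 grasp [-0.99  1.05 -1.14 -2.1   1.21] 0.0317
0 8.7 lift [-1.    0.86 -1.14 -2.1   1.25] 0.044
0 8.7 lift2 [-1.09  0.36 -1.14 -1.    1.34] 0.0548
0 20 pre [-1.12  1.06 -1.14 -2.1   1.44] 0.0143
0 20 grasp [-1.01  1.06 -1.11 -2.1   1.36] 0.004
0 20 lift [-1.01  0.82 -1.14 -2.04  1.38] 0.0086
0 20 lift2 [-1.08  0.46 -1.14 -1.16  1.44] 0.0195
0 30 pre [-1.15  1.1  -0.18  1.85  1.44] 0.0088
0 30 grasp [-0.99  1.06 -1.04 -2.1   1.44] 0.0257
0 30 lift [-0.
[... 1818 characters left out ...]
.0614
0.2 0 lift [-0.93  0.13 -1.14 -0.74  0.96] 0.0465
0.2 0 lift2 [-1.02  0.07 -1.14 -0.59  1.04] 0.0498
0.2 8.7 pre [-1.13  0.43 -1.14 -0.73  1.25] 0.028
0.2 8.7 grasp [-0.98  0.57 -1.14 -1.1   1.15] 0.0311
0.2 8.7 lift [-0.97  0.21 -1.14 -0.8   1.1 ] 0.0202
0.2 8.7 lift2 [-1.04  0.16 -1.14 -0.64  1.17] 0.0219
0.2 20 pre [-1.13  0.45 -0.97 -0.27  1.35] 0.0
0.2 20 grasp [-1.    0.56 -1.08 -0.91  1.27] 0.0
0.2 20 lift [-1.    0.25 -1.03 -0.55  1.27] 0.0
0.2 20 lift2 [-1.06  0.21 -1.01 -0.32  1.32] 0.0
0.2 30 pre [-1.13  0.63 -0.52  0.81  1.35] 0.0
0.2 30 grasp [-1.01  0.54 -0.74  0.12  1.37] 0.0
0.2 30 lift [-1.01  0.35 -0.67  0.38  1.37] 0.0
0.2 30 lift2 [-1.07  0.39 -0.6   0.69  1.37] 0.0
```

Run:
```python
from ik import *
import ik
ik.lo+=.03; ik.hi-=.03
near=np.array([.4787,-.2462,.104])
starts=[(-1.06,-.18,-.82,.41,.92),(-1,.58,-.8,-.1,1.3),(-1.1,.8,-.4,1.1,1.4),(-1,.8,-1.1,-1.5,1.3)]
for yd in (15,18,21,24,27,30,35):
 for tilt in (0,.03,.06,.1,.15):
  y=np.radians(yd);d=np.array([np.cos(y)*np.cos(tilt),np.sin(y)*np.cos(tilt),-np.sin(tilt)])
  o=[]
  for P in (near-.02*d+[0,0,.1],near-.02*d,near+.035*d,near+.035*d+[0,0,.1]):
    q,e=min((ik.ik(P,d,s) for s in starts),key=lambda a:a[1]); o.append((round(e*1000,1),q[1:4].round(2).tolist()))
  print(yd,tilt,[a for a in o])
```

```text
15 0 [(np.float64(33.3), [0.31, -1.11, -0.76]), (np.float64(30.6), [1.06, -1.11, -2.07]), (np.float64(19.0), [1.04, -1.11, -2.07]), (np.float64(31.7), [0.85, -1.11, -2.07])]
15 0.03 [(np.float64(25.4), [0.3, -1.11, -0.73]), (np.float64(29.9), [0.62, -1.11, -0.96]), (np.float64(17.7), [1.05, -1.11, -2.07]), (np.float64(32.3), [0.45, -1.11, -1.17])]
15 0.06 [(np.float64(18.3), [0.3, -1.11, -0.7]), (np.float64(23.0), [0.6, -1.11, -0.92]), (np.float64(20.5), [1.05, -1.11, -2.07]), (np.float64(27.4), [0.4, -1.11, -1.06])]
15 0.1 [(np.float64(11.2), [0.27, -1.11, -0.66]), (np.float64(16.3), [0.58, -1.11, -0.87]), (np.float64(24.3), [0.75, -1.11, -1.38]), (np.float64(20.9), [0.35, -1.11, -0.96])]
15 0.15 [(np.float64(3.2), [0.22, -1.11, -0.58]), (np.float64(10.6), [0.52, -1.11, -0.77]), (np.float64(19.4), [0.63, -1.11, -1.14]), (np.float64(12.8), [0.3, -1.11, -0.85])]
18 0 [(np.float64(30.1), [0.33, -1.11, -0.79]), (np.float64(33.4), [0.65, -1.11, -1.05]), (np.float64(9.7), [1.04, -1.11, -2.07]), (np.float64(21.9), [0.84, -1.11, -2.07])]
18 0.03 [(np.float64(21.5), [0.32, -1.11, -0.77]), (n
[... 4222 characters left out ...]
), [0.95, -0.11, 2.01])]
35 0.03 [(np.float64(0.0), [0.89, -0.17, 1.91]), (np.float64(0.0), [1.06, -0.14, 1.77]), (np.float64(25.1), [1.02, -0.13, 1.65]), (np.float64(25.1), [0.86, -0.14, 1.8])]
35 0.06 [(np.float64(0.0), [0.83, -0.19, 1.79]), (np.float64(0.0), [1.0, -0.18, 1.63]), (np.float64(21.4), [0.89, -0.24, 1.35]), (np.float64(21.4), [0.74, -0.22, 1.52])]
35 0.1 [(np.float64(0.0), [0.76, -0.22, 1.64]), (np.float64(0.0), [0.92, -0.23, 1.47]), (np.float64(13.2), [0.77, -0.37, 1.01]), (np.float64(13.2), [0.61, -0.33, 1.2])]
35 0.15 [(np.float64(0.0), [0.67, -0.26, 1.48]), (np.float64(0.0), [0.83, -0.29, 1.3]), (np.float64(0.2), [0.7, -0.47, 0.76]), (np.float64(0.2), [0.53, -0.42, 0.97])]
```

Run:
```python
from ik import *
import ik
ik.lo+=.02; ik.hi-=.02
near=np.array([.4787,-.2462,.104])
starts=[(-1.06,-.18,-.82,.41,.92),(-1,.58,-.8,-.1,1.3),(-1.1,.8,-.4,1.1,1.4),(-1,.8,-1.1,-1.5,1.3)]
b=np.radians(8.7)
for yd in (18,20,22,24,26):
 for tilt in (0.04,.07,.1,.13):
  y=np.radians(yd);d=np.array([np.cos(y)*np.cos(tilt),np.sin(y)*np.cos(tilt),-np.sin(tilt)])
  o=[]
  for yo in (0,-.02,.02):
   N=near+np.array([-np.sin(b),np.cos(b),0])*yo
   for P in (N-.012*d,N+.015*d,N+.045*d,N+.045*d+[0,0,.06]):
    q,e=min((ik.ik(P,d,s) for s in starts),key=lambda a:a[1]); o.append(round(e*1000,1))
  print(yd,tilt,o)
```

```text
18 0.04 [np.float64(17.6), np.float64(10.4), np.float64(5.5), np.float64(17.9), np.float64(10.4), np.float64(0.2), np.float64(0.0), np.float64(5.6), np.float64(24.1), np.float64(21.5), np.float64(16.2), np.float64(30.3)]
18 0.07 [np.float64(10.0), np.float64(13.5), np.float64(9.7), np.float64(16.0), np.float64(3.3), np.float64(1.7), np.float64(0.0), np.float64(4.6), np.float64(17.1), np.float64(23.2), np.float64(20.3), np.float64(26.2)]
18 0.1 [np.float64(4.8), np.float64(10.1), np.float64(10.2), np.float64(12.2), np.float64(0.0), np.float64(0.0), np.float64(0.0), np.float64(1.7), np.float64(12.4), np.float64(19.4), np.float64(21.9), np.float64(21.9)]
18 0.13 [np.float64(1.1), np.float64(6.6), np.float64(8.2), np.float64(8.1), np.float64(0.0), np.float64(0.0), np.float64(0.0), np.float64(0.0), np.float64(8.9), np.float64(15.8), np.float64(19.0), np.float64(17.6)]
20 0.04 [np.float64(16.7), np.float64(5.7), np.float64(0.7), np.float64(11.8), np.float64(14.6), np.float64(0.0), np.float64(0.0), np.float64(0.0), np.float64(20.6), np.float64(19.8), np.float64(10.6), np.float64(23.5)]
20 0
[... 2538 characters left out ...]
np.float64(18.3), np.float64(1.4), np.float64(4.9)]
26 0.07 [np.float64(24.1), np.float64(16.6), np.float64(2.8), np.float64(2.8), np.float64(23.1), np.float64(19.5), np.float64(6.7), np.float64(6.7), np.float64(23.8), np.float64(13.3), np.float64(0.0), np.float64(0.0)]
26 0.1 [np.float64(15.2), np.float64(10.2), np.float64(0.0), np.float64(0.0), np.float64(14.7), np.float64(12.3), np.float64(1.7), np.float64(1.7), np.float64(15.0), np.float64(7.5), np.float64(0.0), np.float64(0.0)]
26 0.13 [np.float64(6.2), np.float64(2.6), np.float64(0.0), np.float64(0.0), np.float64(5.9), np.float64(4.2), np.float64(0.0), np.float64(0.0), np.float64(6.1), np.float64(0.5), np.float64(0.0), np.float64(0.0)]
```

```bash
cat > wp.py <<'E'
import numpy as np, ik
from scipy.spatial.transform import Rotation as Ro
def dv(yd,t):
    y=np.radians(yd); return np.array([np.cos(y)*np.cos(t),np.sin(y)*np.cos(t),-np.sin(t)])
def ori(yd,t):
    y=np.radians(yd); z=dv(yd,t); x=np.array([-np.sin(y),np.cos(y),0]); return Ro.from_matrix(np.c_[x,np.cross(z,x),z])
E
python3 - <<'E'
from wp import *
from h import pose,plan
P,Q,s=pose()
near=np.array([.4787,-.2462,.104]);q=np.array(s["q"][:5])
for yd,t,k,z in ((15,.4,-.05,.2),(20,.3,-.03,.16),(22,.2,-.02,.112),(22,.16,0,.108),(22,.13,.015,.105),(22,.11,.03,.103),(22,.1,.045,.102)):
    d=dv(yd,t); P2=near+k*d; P2[2]=z
    q,e=ik.ik(P2,d,q); print(yd,t,P2.round(4),q.round(2),round(e*1000,1))
for r in plan(P,Q,near-np.r_[.05*dv(15,.4)[:2],-.096],ori(15,.4),3,0): print(r)
E
```

```text
15 0.4 [ 0.4342 -0.2581  0.2   ] [-1.14  0.05 -0.87  0.27  1.14] 0.0
20 0.3 [ 0.4518 -0.256   0.16  ] [-1.13  0.26 -0.86  0.18  1.26] 0.0
22 0.2 [ 0.4605 -0.2535  0.112 ] [-1.13  0.45 -0.88 -0.03  1.36] 0.0
22 0.16 [ 0.4787 -0.2462  0.108 ] [-1.09  0.5  -0.98 -0.46  1.38] 0.0
22 0.13 [ 0.4925 -0.2406  0.105 ] [-1.06  0.59 -1.06 -0.86  1.39] 0.0
22 0.11 [ 0.5063 -0.235   0.103 ] [-1.02  0.69 -1.09 -1.19  1.37] 0.0
22 0.1 [ 0.5202 -0.2294  0.102 ] [-0.99  0.76 -1.1  -1.39  1.35] 0.0
[0, [-0.002, -0.0133, 0.0101], [-0.0513, 0.0322, -0.018]]
[0, [-0.0021, -0.0139, 0.0093], [-0.0513, 0.0322, -0.018]]
[0, [-0.0021, -0.0144, 0.0086], [-0.0513, 0.0322, -0.018]]
```

```bash
python3 -m crank '[[0,[-0.002,-0.0133,0.010],[-0.0513,0.0322,-0.018]],[0,[-0.002,-0.014,0.0093],[-0.0513,0.0322,-0.018]],[0,[-0.002,-0.0145,0.0086],[-0.0513,0.0322,-0.018]],[0,[0,0,0],[0,0,0]]]'
python3 - <<'E'
from wp import *
from h import pose,plan
P,Q,s=pose(); print(np.round(s["q"],2))
near=np.array([.4787,-.2462,.104])
for yd,t,k,z,n in ((20,.3,-.03,.16,3),(22,.2,-.02,.112,3)):
    d=dv(yd,t); P2=near+k*d; P2[2]=z
    for r in plan(P,Q,P2,ori(yd,t),n,0): print(r)
    P,Q=P2,ori(yd,t)
E
```

```text
time_s: 12.75
tool_pos: [0.4355, -0.2587, 0.2002]
tcp_rot: [0.336, 0.507, 0.662, 0.438]
wrist_force: [-0.4, 0.1, -0.7]
gripper_width: 0.0429
[-1.14  0.06 -0.87  0.26  1.14  0.41]
[0, [-0.0006, -0.0102, 0.0103], [-0.0338, 0.0267, -0.0097]]
[0, [-0.0007, -0.0105, 0.0099], [-0.0338, 0.0267, -0.0097]]
[0, [-0.0008, -0.0109, 0.0095], [-0.0338, 0.0267, -0.0097]]
[0, [-0.0002, -0.0144, 0.0076], [-0.0333, 0.0113, -0.0029]]
[0, [-0.0003, -0.0146, 0.0071], [-0.0333, 0.0113, -0.0029]]
[0, [-0.0003, -0.0149, 0.0067], [-0.0333, 0.0113, -0.0029]]
```

```bash
python3 -m crank '[[0,[-0.0006,-0.0102,0.0103],[-0.0338,0.0267,-0.0097]],[0,[-0.0007,-0.0105,0.010],[-0.0338,0.0267,-0.0097]],[0,[-0.0008,-0.011,0.0095],[-0.0338,0.0267,-0.0097]],[0,[-0.0002,-0.0144,0.0076],[-0.0333,0.0113,-0.0029]],[0,[-0.0003,-0.0146,0.0071],[-0.0333,0.0113,-0.0029]],[0,[-0.0003,-0.015,0.0067],[-0.0333,0.0113,-0.0029]],[0,[0,0,0],[0,0,0]]]'
python3 - <<'E'
from wp import *
from h import *
P,Q,s=pose(); print(np.round(s["q"],2))
near=np.array([.4787,-.2462,.104])
for yd,t,k,z,n in ((22,.16,0,.108,2),(22,.13,.015,.105,2),(22,.1,.04,.1025,3)):
    d=dv(yd,t); P2=near+k*d; P2[2]=z
    for r in plan(P,Q,P2,ori(yd,t),n,0): print(r)
    P,Q=P2,ori(yd,t)
p,R,t=cam("scene"); cv2.imwrite("pics/s4.png",cv2.resize(p["frame"][120:260,170:330,::-1],None,fx=4,fy=4,interpolation=2))
d=arm.trace(p,"board")[0];rc,w=rect(p,R,t,d["mask"],.108); print(d["conf"],np.round(np.hstack(rc),1))
E
```

```text
time_s: 13.62
tool_pos: [0.4612, -0.2532, 0.1126]
tcp_rot: [0.355, 0.432, 0.642, 0.525]
wrist_force: [0.5, 0.0, 1.0]
gripper_width: 0.0426
[-1.13  0.46 -0.88 -0.05  1.36  0.28]
[0, [-0.0, -0.0004, 0.0097], [-0.0197, -0.0001, 0.0013]]
[0, [-0.0, -0.0006, 0.0097], [-0.0197, -0.0001, 0.0013]]
[0, [-0.0, -0.0003, 0.0076], [-0.015, 0.0, -0.0]]
[0, [-0.0, -0.0004, 0.0076], [-0.015, 0.0, -0.0]]
[0, [0.0, 0.0003, 0.0083], [-0.01, -0.0, -0.0]]
[0, [0.0, 0.0001, 0.0084], [-0.01, -0.0, -0.0]]
[0, [-0.0, 0.0001, 0.0083], [-0.01, -0.0, -0.0]]
0.68 [ 563.6 -232.7  185.3  124.4    8.8]
```

View pics/s4.png

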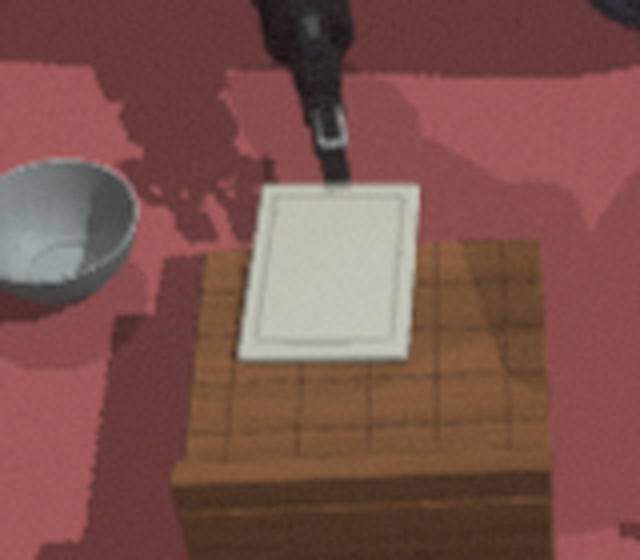

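The picture shows the board overhanging the front edge, with its near end at about row 187. The gripper is centred in front of it at (335,180), so I'll move in.

```bash
python3 -m crank '[[0,[0,-0.0004,0.0097],[-0.02,0,0]],[0,[0,-0.0006,0.0097],[-0.02,0,0]],[0,[0,-0.0003,0.0076],[-0.015,0,0]],[0,[0,-0.0004,0.0076],[-0.015,0,0]],[0,[0,0,0],[0,0,0]]]'; python3 -m crank '[[0,[0,0.0003,0.0083],[-0.01,0,0]],[0,[0,0,0.0083],[-0.01,0,0]],[0,[0,0,0.0083],[-0.01,0,0]],[0,[0,0,0],[0,0,0]]]'
python3 - <<'E'
from h import *
P,Q,s=pose(); print(np.round(s["q"],2),Q.as_matrix().round(3)[:,2])
p,R,t=cam("scene"); cv2.imwrite("pics/s5.png",cv2.resize(p["frame"][120:260,170:330,::-1],None,fx=4,fy=4,interpolation=2))
d=arm.trace(p,"board")[0];rc,w=rect(p,R,t,d["mask"],.108); print(d["conf"],np.round(np.hstack(rc),1))
E
```

```text
time_s: 14.35
tool_pos: [0.4919, -0.2403, 0.106]
tcp_rot: [0.371, 0.419, 0.623, 0.547]
wrist_force: [-0.0, 0.4, -0.3]
gripper_width: 0.0425
time_s: 14.85
tool_pos: [0.5147, -0.2313, 0.1028]
tcp_rot: [0.377, 0.413, 0.615, 0.556]
wrist_force: [0.2, 0.3, -0.3]
gripper_width: 0.0427
[-1.    0.76 -1.09 -1.37  1.36  1.09] [ 0.923  0.372 -0.097]
0.86 [ 565.8 -232.6  180.7  124.4    8.7]
```

View pics/s5.png

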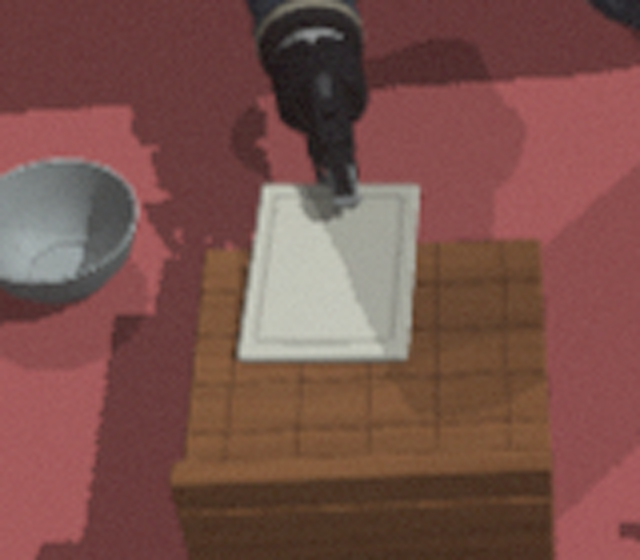

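The fingers straddle the overhanging end, with the tip at (345,205). Closing now.

```bash
python3 -m crank '[[1,[0,0,0],[0,0,0]],[1,[0,0,0],[0,0,0]],[1,[0,0,0],[0,0,0]]]';python3 -m crank '[[1,[0,0,0],[0,0,0]],[1,[0,0,0],[0,0,0]]]'
```

```text
time_s: 15.32
tool_pos: [0.5143, -0.2313, 0.1041]
tcp_rot: [0.378, 0.412, 0.615, 0.556]
wrist_force: [-2.0, -3.2, 10.9]
gripper_width: 0.0089
time_s: 15.58
tool_pos: [0.5143, -0.2313, 0.1041]
tcp_rot: [0.378, 0.412, 0.615, 0.556]
wrist_force: [-2.1, -2.7, 10.9]
gripper_width: 0.0091
```

```bash
python3 -m crank '[[1,[0,0.005,-0.0005],[0,0,0]],[1,[0,0.01,-0.001],[0,0,0]],[1,[0,0.01,-0.001],[0,0,0]],[1,[0,0.01,-0.001],[0,0,0]],[1,[0,0.01,-0.001],[0,0,0]],[1,[0,0,0],[0,0,0]]]'; python3 -m crank '[[1,[0,0.015,-0.0015],[0,0,0]],[1,[0,0.015,-0.0015],[0,0,0]],[1,[0,0,0],[0,0,0]],[1,[0,0,0],[0,0,0]]]'
python3 - <<'E'
from h import *
P,Q,s=pose(); print(np.round(s["q"],2),Q.as_matrix().round(3)[:,2],s["moment"])
p,R,t=cam("scene"); cv2.imwrite("pics/s6.png",cv2.resize(p["frame"][100:260,170:330,::-1],None,fx=3.7,fy=3.7,interpolation=2))
E
```

```text
time_s: 16.32
tool_pos: [0.5142, -0.231, 0.1493]
tcp_rot: [0.378, 0.413, 0.615, 0.556]
wrist_force: [0.5, -0.4, -1.0]
gripper_width: 0.0077
time_s: 16.82
tool_pos: [0.5139, -0.2307, 0.1781]
tcp_rot: [0.377, 0.413, 0.615, 0.556]
wrist_force: [0.5, -0.4, -2.5]
gripper_width: 0.0076
[-1.    0.51 -1.1  -1.12  1.36  1.09] [ 0.923  0.372 -0.097] [-4.56526985e-01  1.19526913e+00 -3.23719140e-05]
```

View pics/s6.png

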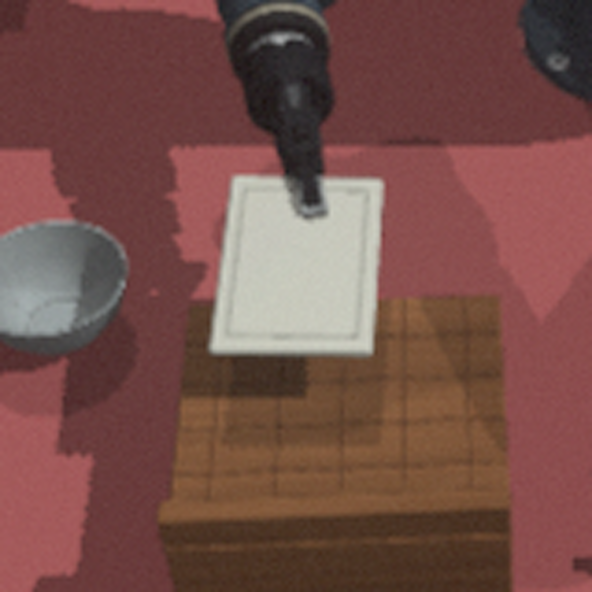

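Lift confirmed: the board is held clear of the block, with its shadow now separate at (300,380). Next I'll plan the transfer.

```bash
cat > tr.py <<'E'
from wp import *
from h import *
from scipy.spatial.transform import Slerp
g=np.radians(13.1); RC=np.array([.649,.180,0]); RX=np.array([np.cos(g),np.sin(g),0]); RY=np.array([-np.sin(g),np.cos(g),0]); Z=np.array([0,0,1.])
th=np.radians(13.25)
dF=-np.cos(th)*Z+np.sin(th)*RY
RF=Ro.from_matrix(np.c_[np.cross(RX,dF),RX,dF])
PF=RC-.036*RX+.009*RY
# board corners in tool frame
bx=np.array([-np.sin(th),0,np.cos(th)]); by=np.array([np.cos(th),0,np.sin(th)])
def corners(P,Q): return np.array([P+Q.apply((51+sx*90)/1000*bx+(-9+sy*62.5)/1000*by) for sx in(-1,1) for sy in(-1,1)])
def chk(P,Q,rows,q):
    for c,d,w in rows:
        P=P+Q.apply(d);Q=Q*Ro.from_rotvec(w); q0=q
        q,e=ik.ik(P,Q.apply([0,0,1]),q); cz=corners(P,Q)
        print(c,d,w,"|",P.round(3),q.round(2),round(e*1000,1),np.abs(q-q0).max().round(2),"minz",cz[cz[:,2].argmin()].round(3))
    return P,Q,q
E
python3 - <<'E'
from tr import *
P,Q,s=pose(); q=np.array(s["q"][:5])
print(RF.as_matrix().round(3),PF)
QA=ori(20,.5); PA=np.array([.51,-.225,.305])
r=plan(P,Q,PA,QA,5,1); P,Q,q=chk(P,Q,r,q)
PB=PF+[0,0,.305]; r=plan(P,Q,PB,RF,15,1); chk(P,Q,r,q)
E
```

```text
[[-0.221  0.974 -0.052]
 [ 0.948  0.227  0.223]
 [ 0.229 -0.    -0.973]] [0.611897   0.18060634 0.        ]
1 [0.0013, 0.0253, -0.0028] [0.0806, -0.0064, 0.0027] | [ 0.513 -0.23   0.203] [-0.99  0.26 -1.02 -0.55  1.3 ] 0.0 0.57 minz [ 0.643 -0.157  0.177]
1 [0.0013, 0.025, -0.0048] [0.0806, -0.0064, 0.0027] | [ 0.512 -0.228  0.229] [-0.98  0.13 -0.92 -0.17  1.23] 0.0 0.38 minz [ 0.64  -0.158  0.191]
1 [0.0013, 0.0245, -0.0068] [0.0806, -0.0064, 0.0027] | [ 0.512 -0.227  0.254] [-0.96  0.04 -0.82  0.1   1.15] 0.0 0.28 minz [ 0.636 -0.159  0.205]
1 [0.0013, 0.0239, -0.0087] [0.0806, -0.0064, 0.0027] | [ 0.511 -0.226  0.28 ] [-0.94 -0.03 -0.73  0.32  1.07] 0.0 0.22 minz [ 0.632 -0.16   0.219]
1 [0.0014, 0.023, -0.0106] [0.0806, -0.0064, 0.0027] | [ 0.51  -0.225  0.305] [-0.91 -0.07 -0.62  0.5   0.99] 0.0 0.18 minz [ 0.627 -0.162  0.233]
1 [0.0231, 0.0075, 0.0137] [0.07, 0.0096, 0.0154] | [ 0.517 -0.198  0.305] [-0.83 -0.11 -0.61  0.54  0.9 ] 0.0 0.09 minz [ 0.628 -0.135  0.225]
1 [0.0231, 0.0081, 0.0134] [0.07, 0.0096, 0.0154] | [ 0.524 -0.171  0.305] [-0.74 -0.13 -0.58  0.59  0.81] 0.0
[... 1131 characters left out ...]
 0.0 0.1 minz [0.616 0.102 0.171]
1 [0.0235, 0.012, 0.0089] [0.07, 0.0096, 0.0154] | [0.585 0.072 0.305] [-0.01  0.17  0.04  1.21  0.25] 0.0 0.11 minz [0.613 0.128 0.168]
1 [0.0236, 0.0123, 0.0083] [0.07, 0.0096, 0.0154] | [0.591 0.099 0.305] [0.04 0.25 0.16 1.3  0.24] 0.0 0.12 minz [0.61  0.154 0.166]
1 [0.0237, 0.0125, 0.0077] [0.07, 0.0096, 0.0154] | [0.598 0.127 0.305] [0.09 0.34 0.29 1.41 0.23] 0.0 0.13 minz [0.607 0.181 0.164]
1 [0.0239, 0.0126, 0.007] [0.07, 0.0096, 0.0154] | [0.605 0.154 0.305] [0.13 0.44 0.44 1.52 0.23] 0.0 0.15 minz [0.603 0.207 0.164]
1 [0.024, 0.0127, 0.0063] [0.07, 0.0096, 0.0154] | [0.612 0.181 0.305] [0.17 0.55 0.62 1.65 0.23] 0.0 0.18 minz [0.6   0.233 0.164]
```

```bash
python3 -m crank '[[1,[0.0004,0.0084,-0.0009],[0.027,-0.002,0.001]],[1,[0.0004,0.0084,-0.0009],[0.027,-0.002,0.001]],[1,[0.0004,0.0084,-0.0009],[0.027,-0.002,0.001]],[1,[0.0004,0.0084,-0.0016],[0.027,-0.002,0.001]],[1,[0.0004,0.0084,-0.0016],[0.027,-0.002,0.001]],[1,[0.0004,0.0084,-0.0016],[0.027,-0.002,0.001]],[1,[0.0006,0.0122,-0.0034],[0.04,-0.003,0.001]],[1,[0.0006,0.0122,-0.0034],[0.04,-0.003,0.001]],[1,[0.0006,0.012,-0.0044],[0.04,-0.003,0.001]],[1,[0.0006,0.012,-0.0044],[0.04,-0.003,0.001]],[1,[0.0007,0.0115,-0.0053],[0.04,-0.003,0.001]],[1,[0.0007,0.0115,-0.0053],[0.04,-0.003,0.001]]]'
python3 - <<'E'
from tr import *
P,Q,s=pose(); q=np.array(s["q"][:5]); print(q,Q.apply([0,0,1]))
PB=PF+[0,0,.305]; r=plan(P,Q,PB,RF,16,1); chk(P,Q,r,q)
E
```

```text
time_s: 18.38
tool_pos: [0.5128, -0.2244, 0.305]
tcp_rot: [0.292, 0.492, 0.705, 0.418]
wrist_force: [-0.0, -0.7, -2.8]
gripper_width: 0.0075
[-0.9014642  -0.06338199 -0.61830743  0.49674553  0.98503607] [ 0.82367328  0.30193227 -0.4799992 ]
1 [0.0216, 0.007, 0.0127] [0.0656, 0.0089, 0.0146] | [ 0.519 -0.199  0.305] [-0.83 -0.1  -0.61  0.54  0.9 ] 0.0 0.08 minz [ 0.63  -0.136  0.225]
1 [0.0216, 0.0075, 0.0125] [0.0656, 0.0089, 0.0146] | [ 0.525 -0.174  0.305] [-0.75 -0.12 -0.58  0.58  0.82] 0.0 0.09 minz [ 0.631 -0.111  0.217]
1 [0.0216, 0.008, 0.0121] [0.0656, 0.0089, 0.0146] | [ 0.531 -0.149  0.305] [-0.66 -0.14 -0.55  0.62  0.73] 0.0 0.08 minz [ 0.631 -0.086  0.21 ]
1 [0.0216, 0.0084, 0.0118] [0.0656, 0.0089, 0.0146] | [ 0.538 -0.123  0.305] [-0.58 -0.14 -0.51  0.67  0.65] 0.0 0.09 minz [ 0.63  -0.062  0.203]
1 [0.0217, 0.0089, 0.0114] [0.0656, 0.0089, 0.0146] | [ 0.544 -0.098  0.305] [-0.49 -0.13 -0.47  0.73  0.57] 0.0 0.09 minz [ 0.629 -0.037  0.197]
1 [0.0217, 0.0093, 0.011] [0.0656, 0.0089, 0.0146] | [ 0.55  -0.073  0.305] [-0.41 -0.11 -0.41  0.79  0.5 ] 0.0 0.08 minz [ 0.628 -
[... 690 characters left out ...]
09 minz [0.616 0.111 0.17 ]
1 [0.0221, 0.0112, 0.0081] [0.0656, 0.0089, 0.0146] | [0.587 0.079 0.305] [0.   0.19 0.07 1.23 0.25] 0.0 0.1 minz [0.613 0.135 0.167]
1 [0.0222, 0.0114, 0.0076] [0.0656, 0.0089, 0.0146] | [0.593 0.105 0.305] [0.05 0.27 0.19 1.32 0.24] 0.0 0.11 minz [0.61  0.159 0.165]
1 [0.0223, 0.0115, 0.007] [0.0656, 0.0089, 0.0146] | [0.6   0.13  0.305] [0.1  0.35 0.31 1.42 0.23] 0.0 0.12 minz [0.607 0.184 0.164]
1 [0.0224, 0.0116, 0.0065] [0.0656, 0.0089, 0.0146] | [0.606 0.155 0.305] [0.14 0.45 0.45 1.53 0.23] 0.0 0.14 minz [0.603 0.208 0.164]
1 [0.0225, 0.0118, 0.0059] [0.0656, 0.0089, 0.0146] | [0.612 0.181 0.305] [0.17 0.55 0.62 1.65 0.23] 0.0 0.17 minz [0.6   0.233 0.164]
```

```bash
python3 -m crank '[[1,[0.0216,0.007,0.0127],[0.0656,0.0089,0.0146]],[1,[0.0216,0.0075,0.0125],[0.0656,0.0089,0.0146]],[1,[0.0216,0.008,0.0121],[0.0656,0.0089,0.0146]],[1,[0.0216,0.0084,0.0118],[0.0656,0.0089,0.0146]],[1,[0.0217,0.0089,0.0114],[0.0656,0.0089,0.0146]],[1,[0.0217,0.0093,0.011],[0.0656,0.0089,0.0146]],[1,[0.0217,0.0097,0.0106],[0.0656,0.0089,0.0146]],[1,[0.0218,0.0101,0.0101],[0.0656,0.0089,0.0146]]]'; python3 -m crank '[[1,[0.0219,0.0104,0.0097],[0.0656,0.0089,0.0146]],[1,[0.0219,0.0107,0.0092],[0.0656,0.0089,0.0146]],[1,[0.022,0.011,0.0087],[0.0656,0.0089,0.0146]],[1,[0.0221,0.0112,0.0081],[0.0656,0.0089,0.0146]],[1,[0.0222,0.0114,0.0076],[0.0656,0.0089,0.0146]],[1,[0.0223,0.0115,0.007],[0.0656,0.0089,0.0146]],[1,[0.0224,0.0116,0.0065],[0.0656,0.0089,0.0146]],[1,[0.0225,0.0118,0.0059],[0.0656,0.0089,0.0146]],[1,[0,0,0],[0,0,0]],[1,[0,0,0],[0,0,0]]]'
python3 - <<'E'
from tr import *
P,Q,s=pose(); print(np.round(s["q"],2)); print(PF,(Q.inv()*RF).as_rotvec().round(4),Q.inv().apply(PF+[0,0,.305]-P).round(4))
for n,(a,b,c,d) in (("scene",(140,290,300,470)),("top",(90,260,200,400))):
    p,R,t=cam(n)
    f=p["frame"].copy()
    cv2.imwrite(f"pics/{n}7.png",cv2.resize(f[a:b,c:d,::-1],None,fx=3.5,fy=3.5,interpolation=2))
E
```

```text
time_s: 19.38
tool_pos: [0.5626, -0.0211, 0.3047]
tcp_rot: [0.105, 0.576, 0.77, 0.254]
wrist_force: [0.6, -1.1, -2.2]
gripper_width: 0.0075
time_s: 20.62
tool_pos: [0.6122, 0.1805, 0.3044]
tcp_rot: [-0.089, 0.618, 0.778, 0.072]
wrist_force: [-0.3, -0.6, -1.0]
gripper_width: 0.0072
[0.17 0.54 0.61 1.65 0.23 1.51]
[0.611897   0.18060634 0.        ] [0.0015 0.0018 0.0006] [ 0.0003 -0.0003 -0.0005]
```

View pics/scene7.png

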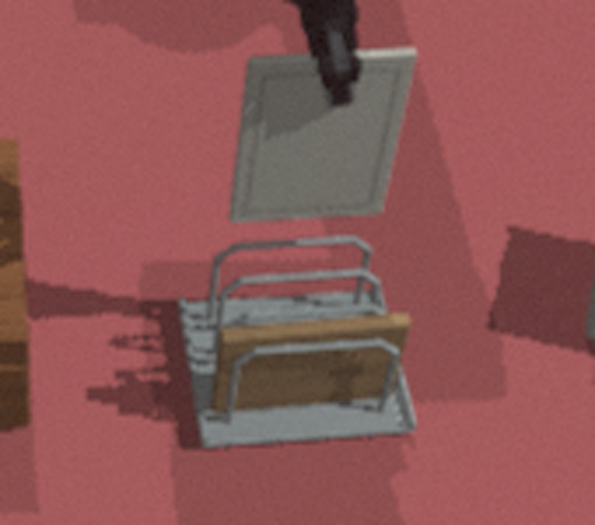

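View pics/top7.png

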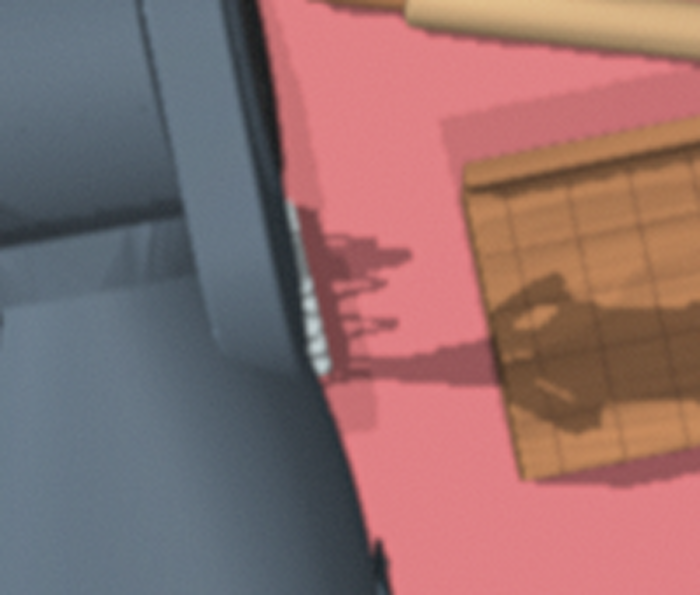

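The board hangs upright above the rack. I'll overlay the predicted hoops and board corners to check the fit.

```bash
cat > ov.py <<'E'
from tr import *
import sys
def ov(name,a,b,c,d,fx=5):
    p,R,t=cam("scene"); P,Q,s=pose()
    im=cv2.resize(p["frame"][a:b,c:d,::-1],None,fx=fx,fy=fx,interpolation=2).copy()
    pt=lambda X:[tuple(int(v) for v in (u-[c-.5,a-.5])*fx) for u in proj(p,R,t,X)]
    for x in (-.054,-.018,.018,.054):
        W=[RC+x*RX+y*RY+z*Z for y,z in ((-.065,.012),(-.065,.09),(-.05,.11),(.05,.11),(.065,.09),(.065,.012))]
        cv2.polylines(im,[np.array(pt(np.array(W)))],False,(0,255,0),1)
    T=[RC+x*RX+y*RY+.012*Z for x,y in ((-.075,-.09),(.075,-.09),(.075,.09),(-.075,.09))]
    cv2.polylines(im,[np.array(pt(np.array(T)))],True,(255,0,0),1)
    C=corners(P,Q)[[0,1,3,2]]; cv2.polylines(im,[np.array(pt(C))],True,(0,0,255),1)
    cv2.imwrite(name,im)
E
python3 - <<'E'
from ov import *
ov("pics/ov8.png",150,270,340,430)
E
```

```text
(no output)
```

View pics/ov8.png

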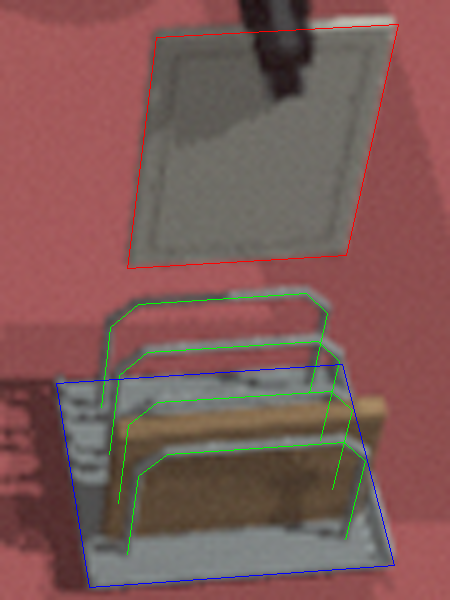

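The overlay agrees to within about a pixel, so I'll descend.

```bash
python3 -m crank '[[1,[-0.0046,0,0.0195],[0,0,0]],[1,[-0.0046,0,0.0195],[0,0,0]],[1,[-0.0046,0,0.0195],[0,0,0]],[1,[0,0,0],[0,0,0]]]';  python3 - <<'E'
from ov import *
ov("pics/ov9.png",150,270,340,430)
print(pose()[0],PF)
E
```

```text
time_s: 21.28
tool_pos: [0.6112, 0.1799, 0.245]
tcp_rot: [-0.089, 0.618, 0.778, 0.072]
wrist_force: [-0.2, 0.2, -1.9]
gripper_width: 0.0071
[0.61166254 0.18007408 0.24613464] [0.611897   0.18060634 0.        ]
```

View pics/ov9.png

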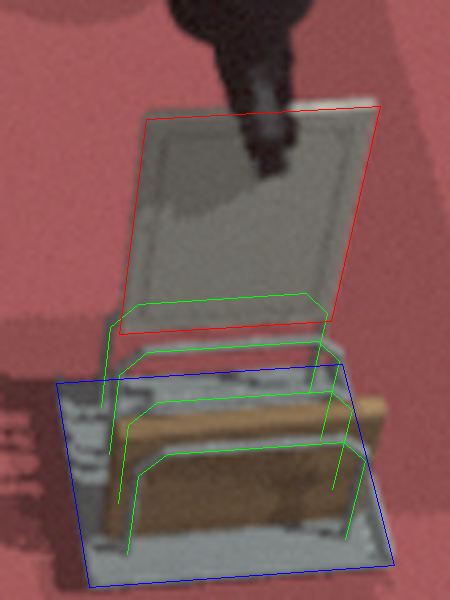

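The board occludes the first hoop and sits in front of the second, so it has entered the -36 slot.

```bash
python3 -m crank '[[1,[-0.0046,0,0.0195],[0,0,0]],[1,[-0.0046,0,0.0195],[0,0,0]],[1,[0,0,0],[0,0,0]]]'; python3 -m crank '[[1,[-0.0046,0,0.0195],[0,0,0]],[1,[-0.0034,0,0.0146],[0,0,0]],[1,[0,0,0],[0,0,0]]]'; python3 -m crank '[[1,[-0.0011,0,0.0049],[0,0,0]],[1,[0,0,0],[0,0,0]]]'
```

```text
time_s: 21.7
tool_pos: [0.6118, 0.1802, 0.2056]
tcp_rot: [-0.089, 0.618, 0.778, 0.072]
wrist_force: [-0.7, 0.3, -1.1]
gripper_width: 0.0074
time_s: 22.08
tool_pos: [0.612, 0.1804, 0.1702]
tcp_rot: [-0.089, 0.618, 0.778, 0.072]
wrist_force: [-0.2, -0.1, -1.1]
gripper_width: 0.0072
time_s: 22.32
tool_pos: [0.6124, 0.1805, 0.1656]
tcp_rot: [-0.089, 0.618, 0.778, 0.072]
wrist_force: [-0.4, -0.0, -1.4]
gripper_width: 0.0071
```

```bash
for i in 1; do python3 -m crank '[[1,[-0.0011,0,0.0049],[0,0,0]],[1,[0,0,0],[0,0,0]]]'; python3 -m crank '[[1,[-0.0007,0,0.0029],[0,0,0]],[1,[0,0,0],[0,0,0]]]';python3 -m crank '[[1,[-0.0005,0,0.002],[0,0,0]],[1,[0,0,0],[0,0,0]]]'; python3 -m crank '[[1,[-0.0002,0,0.001],[0,0,0]],[1,[0,0,0],[0,0,0]]]';done | grep -E "pos|force"
```

```text
tool_pos: [0.6121, 0.1805, 0.16]
wrist_force: [1.1, -0.3, -2.1]
tool_pos: [0.6122, 0.1805, 0.1572]
wrist_force: [-0.7, -0.3, -1.7]
tool_pos: [0.6123, 0.1805, 0.1552]
wrist_force: [-0.7, -0.2, -2.4]
tool_pos: [0.6123, 0.1806, 0.1542]
wrist_force: [0.4, -0.4, -2.1]
```

```bash
for i in 1; do python3 -m crank '[[1,[-0.0002,0,0.001],[0,0,0]],[1,[0,0,0],[0,0,0]]]'; python3 -m crank '[[1,[-0.0002,0,0.001],[0,0,0]],[1,[0,0,0],[0,0,0]]]';python3 -m crank '[[1,[-0.0002,0,0.001],[0,0,0]],[1,[0,0,0],[0,0,0]]]';done | grep -E "pos|force"
```

```text
tool_pos: [0.6123, 0.1806, 0.1532]
wrist_force: [-0.4, 0.2, -2.5]
tool_pos: [0.6123, 0.1806, 0.1522]
wrist_force: [0.2, -0.7, -1.9]
tool_pos: [0.6123, 0.1807, 0.1511]
wrist_force: [-0.4, -0.9, -2.2]
```

```bash
for i in 1; do python3 -m crank '[[1,[-0.0002,0,0.001],[0,0,0]],[1,[0,0,0],[0,0,0]]]'; python3 -m crank '[[1,[-0.0002,0,0.001],[0,0,0]],[1,[0,0,0],[0,0,0]]]';done | grep -E "pos|force"
python3 - <<'E'
from ov import *
ov("pics/ov10.png",150,270,340,430)
E
```

```text
tool_pos: [0.6123, 0.1807, 0.1501]
wrist_force: [-0.4, 0.8, -1.9]
tool_pos: [0.6122, 0.1807, 0.1491]
wrist_force: [0.2, -0.3, -1.8]
```

View pics/ov10.png

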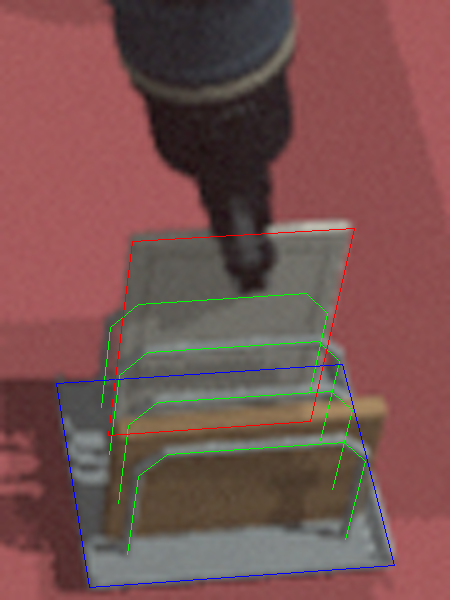

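```bash
for i in 1; do python3 -m crank '[[1,[-0.0002,0,0.001],[0,0,0]],[1,[0,0,0],[0,0,0]]]'; python3 -m crank '[[1,[-0.0002,0,0.001],[0,0,0]],[1,[0,0,0],[0,0,0]]]';python3 -m crank '[[1,[-0.0002,0,0.001],[0,0,0]],[1,[0,0,0],[0,0,0]]]';done | grep -E "pos|force"
```

```text
tool_pos: [0.6122, 0.1807, 0.1481]
wrist_force: [-0.7, 0.8, -2.0]
tool_pos: [0.6126, 0.1808, 0.1479]
wrist_force: [-1.3, -1.6, 5.4]
tool_pos: [0.613, 0.1809, 0.1478]
wrist_force: [-2.2, -2.6, 14.6]
```

Contact is at TCP z of about 0.148, which matches the floor to within the inset uncertainty, and the overlay showed the board a few mm higher than predicted. I'll ease off and release.

```bash
python3 -m crank '[[1,[0.0003,0,-0.0012],[0,0,0]],[1,[0,0,0],[0,0,0]]]' | grep -E "pos|force"; python3 -m crank '[[0.6,[0,0,0],[0,0,0]],[0.3,[0,0,0],[0,0,0]],[0.1,[0,0,0],[0,0,0]],[0.1,[0,0,0],[0,0,0]],[0.1,[0,0,0],[0,0,0]]]';  python3 - <<'E'
from ov import *
ov("pics/ov11.png",150,270,340,430)
E
```

```text
tool_pos: [0.6126, 0.1808, 0.1478]
wrist_force: [-0.5, -1.3, 5.8]
time_s: 26.25
tool_pos: [0.6123, 0.1808, 0.1474]
tcp_rot: [-0.089, 0.618, 0.778, 0.072]
wrist_force: [0.1, -0.3, 0.8]
gripper_width: 0.0382
```

View pics/ov11.png

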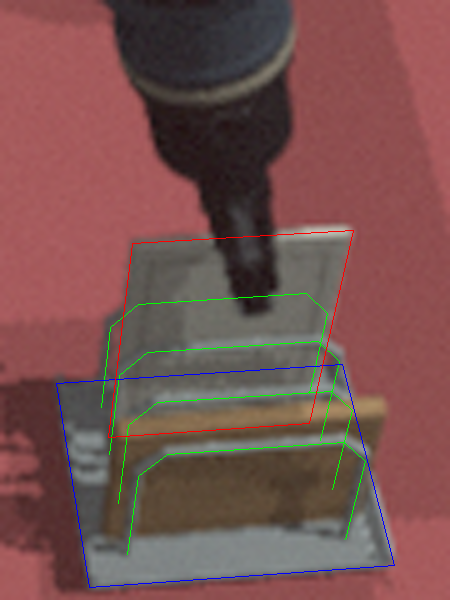

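```bash
python3 -m crank '[[-0.3,[0,0,0],[0,0,0]],[-0.6,[0,0,0],[0,0,0]],[-0.6,[0,0,0],[0,0,0]],[-0.6,[0,0,-0.01],[0,0,0]],[-0.6,[0,0,-0.02],[0,0,0]],[-0.6,[0,0,-0.03],[0,0,0]],[-0.6,[0,0,-0.04],[0,0,0]],[-0.6,[0,0,-0.04],[0,0,0]],[-0.6,[0,-0.06,0],[0,0,0]],[-0.6,[0,-0.06,0],[0,0,0]],[-0.6,[0,-0.06,0],[0,0,0]],[-0.6,[0,0,0],[0,0,0]]]';  python3 - <<'E'
from ov import *
p,R,t=cam("scene"); cv2.imwrite("pics/s12.png",cv2.resize(p["frame"][150:280,320:450,::-1],None,fx=4.5,fy=4.5,interpolation=2))
q,R2,t2=cam("top"); cv2.imwrite("pics/t12.png",cv2.resize(q["frame"][120:240,200:340,::-1],None,fx=4.5,fy=4.5,interpolation=2))
for o,z in (("board",.192),("wood_board",.117),("bowl",.04),("tub",.085)):
    d=arm.find_in(q,o); 
    for e in d[:1]: print(o,e["conf"],(R2.T@(np.array(e["point"])-t2)).round(3))
    d=arm.find_in(p,o); 
    for e in d[:1]: print(o,e["conf"],(R.T@(np.array(e["point"])-t)).round(3))
E
```

```text
time_s: 27.8
tool_pos: [0.4457, 0.1093, 0.2848]
tcp_rot: [-0.089, 0.618, 0.778, 0.072]
wrist_force: [1.0, -1.3, 1.4]
gripper_width: 0.0682
board 0.8 [0.616 0.167 0.143]
board 0.64 [0.622 0.169 0.129]
wood_board 0.61 [0.68  0.187 0.112]
wood_board 0.55 [0.694 0.19  0.077]
bowl 0.58 [ 0.51  -0.502  0.027]
bowl 0.77 [ 0.484 -0.495  0.036]
tub 0.89 [0.528 0.48  0.08 ]
tub 0.95 [0.561 0.485 0.082]
```

View pics/s12.png

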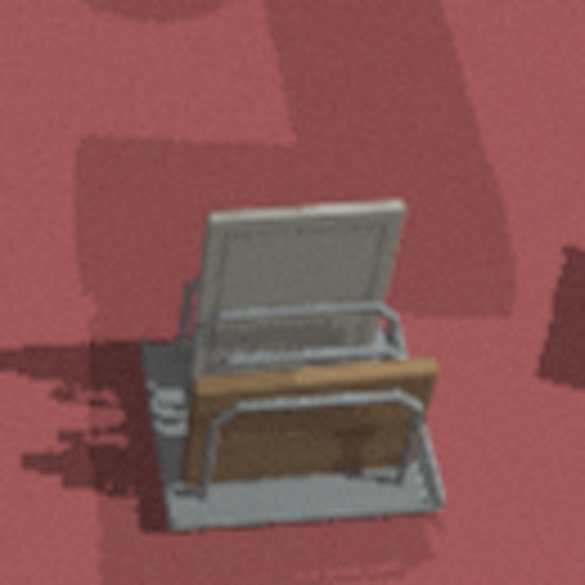

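View pics/t12.png

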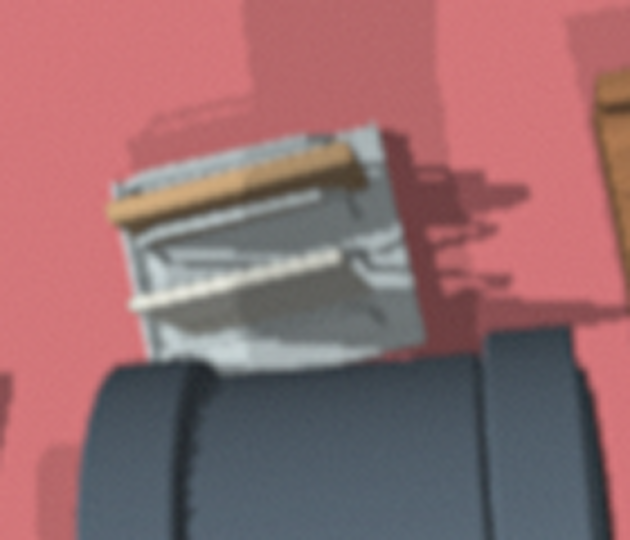

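Run:
```python
from tr import *
p,R,t=cam("scene"); q,R2,t2=cam("top")
def A(p,R,t,uv):
    n=np.array([(uv[0]-p["cx"])/p["fx"],(uv[1]-p["cy"])/p["fy"]]).reshape(2,1); return np.c_[R,t],n
# scene image: right = +y
for a,b in (((366.7,197.3),(275.6,177.1)),((410,195.1),(229.3,187.3))):
    M1,n1=A(p,R,t,a);M2,n2=A(q,R2,t2,b)
    X=cv2.triangulatePoints(M1,M2,n1,n2).ravel();X=X[:3]/X[3]
    v=X-RC; print(X.round(3),"rack",v@RX*1000,v@RY*1000,X[2]*1000)
```

```text
[0.627 0.112 0.19 ] rack -36.386852246287184 -61.50043148289871 189.5710313475614
[0.602 0.23  0.19 ] rack -34.67644599418137 59.7409858498517 189.5394791459145
```

```bash
python3 -m crank '[[-0.6,[0,0,0],[0,0,0]],[-0.6,[0,0,0],[0,0,0]]]'; python3 -c "
from workcell import arm
print(arm.finish_job())"
```

```text
time_s: 28.65
tool_pos: [0.4494, 0.1101, 0.2837]
tcp_rot: [-0.089, 0.618, 0.778, 0.072]
wrist_force: [0.3, 0.1, -0.5]
gripper_width: 0.0685
the job is handed in; nothing more can be done
None
```

I handed the job in at about 28.7 s with the white board standing in the rack slot at x = -36 mm. The hand-in gives no verdict.

- **Drawing out:** I drew the board over the front edge with a press of about 14 N, until it overhung by about 54 mm.
- **Pinch and lift:** I pinched the overhanging end with the gripper at about 0.1 rad below horizontal and lifted the board clear of the block.
- **Placing:** I turned the board upright, lowered it into the slot until it touched the floor, let go and backed the gripper away.

**Last checks:**
- The board's top corners measured at a height of 190 mm, against an expected 192 mm when fully down.
- The board is at rack x of about -35.5 mm and y of about -1 mm, and it is upright.
- The wooden board, bowl and tub read within about 3 mm of where they started.
- The gripper is clear of everything, with a wrist force near 0 N.

**One disagreement:** floor contact came about 5 mm lower than predicted from the pinch position. The overlay in the picture had already shown the board a few mm higher than predicted, and the final height measurement supports it being fully down.

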